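# Key the saw's hold-to-run switch

## Robot

A 6-joint arm with a two-finger parallel gripper is mounted at the origin on a cart in front of the work surface, level with it; the furniture and walls round the work are solid. World frame = base frame: x ahead of the robot, y to its left, z up, the work surface at z = 0. Lengths are in mm, angles in rad, forces in N, time in s.
With the tool pointing down it reaches from about 350 to 775 mm from the base axis. Payload 7.3 kg.
Tool frame: the origin (TCP) lies on the centre line of the jaws, within the pads' length; the fingertips stand 25 mm ahead of it and the grasp point (between the pads) lies 6 mm ahead of it; z points along the fingers, x is the direction in which the jaws open and shut, and the axes are right-handed (so a half turn about z gives the same grasp; the last joint's range is limited). The gripper opens to 92 mm and grips with 3 to 60 N. Pads are 19 mm wide; open, the fingers measure 130 mm over their backs; the gripper's body (75 mm by 190 mm) begins 47 mm behind the grasp point.
Start: joints at [0.969, 0.342, 1.524, -0, 1.275, -0.146], TCP at [231.083, 471.427, 251.741] pointing down, gripper open.
Joint ranges: [-2.53, 2.53], [-0.77, 2.02], [0.04, 2.7], [-1, 4.14], [0.28, 2.66], [-3.11, 3.11]. Speed limits (rad/s): [2.57, 2.57, 3.14, 3.14, 3.14, 3.14].

## Interface

Orientations are given as a unit quaternion [x, y, z, w].
In Python, from workcell import arm, viewer, order gives the robot as it stands.
- The arm moves only by the tool play_rows, never from a script. Its argument "rows" is a list of rows, each a list of 7 numbers: the closure in counts, from 0 (fully open) to 255 (shut), then the shift along the tool's x, y, z in cm, then the turn, a rotation vector about the tool's x, y, z in degrees. In form: [[hand, x, y, z, rx, ry, rz], ...]. A call has 1 to 20 rows; each row is the pose to reach, as a shift and turn from the pose commanded when the call began, along the tool's axes at that moment; what a row does not reach only later rows make up. A row lasts 1/8 s, in which the tool goes at most 62.5 mm and 10.7 degrees, less where a joint would pass 70% of its speed; a pose out of reach is approached as far as the arm can. A call with a gripper value outside its range is refused whole. The fingers move at their own pace and stop on an object; "squeeze" is the grip in N (left out, the last holds). Time passes only in rows, so rows that repeat a pose let the fingers close. It gives the time, the measured TCP pose, the force and the opening at its end, in the units of the state.
- arm.get_state(): the state, without advancing time (a new reading comes with each control period).
- viewer.read_camera(name): name is "side" or "top" or "wrist"; returns a dict with "image" (480x640x3 uint8, red, green, blue), "depth" (480x640 float32, mm along the optical axis (not along the pixel's ray), 0 where there is no reading), "K" (3x3 intrinsics, pixels), "D" ([k1, k2, p1, p2, k3] as OpenCV has them; the pictures are not rectified), "R" (3x3) and "t" (3): a world point X has camera coordinates R X + t; the wrist camera has in their place "T_tool_cam" (4x4, takes a point from camera to tool coordinates, whose origin is the TCP and whose axes are the tool frame's). Camera axes: x right, y down, z forward; pixel columns grow to the right and rows downward; lengths in mm; the calibration is good to about 2 mm. A picture is of the moment at which its call begins: read the wrist's pose just before it.
- order.finish_job(): hands the job in, once; it reports no verdict.
The state is a dict: "time_s": time; "joint_positions": joint angles; "joint_velocities": joint speeds; "tau": joint torques, N m; "position": TCP position; "tcp_rot": TCP orientation; "force": force on the tool from outside, world axes, zero at the start; "wrist_torque": the same for the moment, N m; "gripper_width": finger opening in mm.
Only numpy, scipy, OpenCV 4.12 (cv2) and the standard library are available. Lean on these libraries where they do the work, as an engineer would, in place of code of your own. Each camera call takes 0.05 s, during which the arm holds its last target.

## Task

Ready the saw's grey switch box: press the red interlock plug down until it is fully home in its socket, and only then lift the blue-headed key out of its wooden block and push it all the way into the lock, wiggling it a little if the sticky pins catch. Turn the key a quarter turn clockwise (seen from above) against its return spring and finish while still gripping it, holding it turned; leave the other things on the bench where they are.

Things in the scene. Friction and masses are not known exactly. Their poses are not given: they have to be found in the camera images.
- switch_box: grey control box, 160 (x) x 220 (y) x 56 mm high, fixed to the bench. Origin: centre of its underside; z up. On its top face, both at its x = 0: the lock (brass barrel in a steel ring) 55 mm to its -y side and the red interlock plug 55 mm to its +y side. A white mark beside the lock shows the keyhole's rest direction, a green mark its turned direction.
- interlock_plug (a joint): how far the red interlock plug is pressed in, m: 0 stands 10 mm proud, 0.010 fully home (its stop). It starts between 0 and 0.003, slides straight down against about 6 N of friction and stays where it is left.
- plug_top (a point): centre of the top of the red interlock plug (a round ribbed cap of 33 mm diameter); the top lies about 86 mm above the bench when the joint reads 0 and 76 mm when it is fully home.
- barrel (a joint): turn of the lock barrel, rad: 0 at rest, grows clockwise seen from above, stop at 1.6 (a quarter turn). A spring turns it back (0.02 N m at rest, 0.1 N m at the stop), so it must be held.
- keyhole (a point): centre of the keyhole's mouth, on the barrel's brass face, 60.5 mm above the bench; turns with the barrel: x along the slot, z up. Slot 14 (x) x 6.6 (y) x 38 mm deep, straight down. A steel ring round it (25 mm inside, 44 mm outside diameter) stands 1.5 mm higher. Two sticky sprung pins stand into the slot from its +x end, 10 and 21 mm down; pushing the key past them takes some 5 to 15 N.
- key_grip (a point): centre of the key's blue head, where it is grasped: flat-faced, 30 mm wide (x), 10 mm thick (y: grip across this), 36 mm high (z, up along the key). The key starts upright in the wooden block's slot and is drawn straight up by more than 35 mm. It fits the lock either way round; fully in, its collar rests on the barrel's face and this point is 24 mm above the face.
- key_tip (a point): tip of the key's steel blade, 56 mm below the head's centre; same axes as key_grip. The blade is 12 mm wide (x), 5 mm thick (y) and 32 mm long, with a round nose; above it comes a collar of 18 x 9 x 6 mm, then the blue head.
- key: the key itself; its origin is the tip of the blade, axes as for key_grip. Weighs about 50 g.
- key_block: wooden key block, fixed to the bench: base 75 (x) x 100 (y) x 10 mm, upper block 50 x 75 mm, top 46 mm above the bench, with a slot of 14 x 7 mm at its centre that holds the key. Origin: centre of its underside, x along the slot.
- tape_measure_mid (a point): middle of a yellow tape measure, 76 x 94 x 34 mm, a bystander
- sanding_block_mid (a point): middle of a brown cork sanding block, 62 x 116 x 34 mm, a bystander
- wedge_1_mid (a point): middle of a dark hardwood wedge, 40 x 120 x 30 mm, a bystander

How it is judged (in metres and radians):
On the way, in this order (a step that is already met when the one before it is completed fails the run):
1. the red interlock plug is pressed fully home (value of joint interlock_plug above 0.0085 m), for 0.2 s.
2. the key is fully in the lock, with the lock still at rest (value of joint interlock_plug above 0.0085 m and horizontal distance between key_tip and keyhole below 0.004 m and z of key_tip in the frame of keyhole below -0.029 m and angle between key_grip's own z axis and vertical below 0.12 rad and value of joint barrel below 0.6 rad), for 0.1 s.
3. the key is turned a quarter clockwise (value of joint interlock_plug above 0.0085 m and horizontal distance between key_tip and keyhole below 0.004 m and z of key_tip in the frame of keyhole below -0.029 m and angle between key_grip's own z axis and vertical below 0.12 rad and value of joint barrel above 1.35 rad), for 0.3 s.
At the end, for the whole second after the job is handed in: The red plug is home (pressed in more than 8.5 of its 10 mm); the key is in the lock (tip at least 29 mm below the barrel's face, within 4 mm of its axis, upright within 7 degrees), the barrel is turned at least 1.35 rad, and the fingers still grip the key (more than 2 N) (all of step 3 and contact force between the fingers and key above 2 N); the arm keeps its last pose, push and grip.
It fails at once if a bystander (tape measure, sanding block, wedge) is moved more than 30 mm (distance of any of tape_measure_mid, sanding_block_mid, wedge_1_mid from where it was at the start of the episode above 0.03 m).
It also fails if it takes over 56 s, if anything falls off the work surface, if the arm or the gripper's body presses on something with over 40 N, if the wrist force passes 120 N, or if a joint passes its speed limit or range.

## Working session

There is one attempt and no reset: what is moved stays moved. The work goes in short steps, Python scripts to look and compute and a tool call to move; the robot and the scene stay as the last step left them, time stands still between calls to the robot, and variables do not carry over. Pictures are saved under pics/ and viewed, and the job is handed in when it is done.

Besides the shell and the picture viewer there is one more tool, called after "Emit:" by a JSON object that holds its "name" and its "arguments". play_rows: Moves the arm, as the interface text tells. Its arguments: {"type":"object","properties":{"rows":{"type":"array","items":{"type":"array","items":{"type":"number"}}},"squeeze":{"type":"number"}},"required":["rows"]}

```bash
mkdir -p pics; ls
cat > h.py <<'E'
import numpy as np,cv2
from workcell import arm,viewer,order
from scipy.spatial.transform import Rotation as Ro
def cam(n):
    s=arm.get_state(); c=viewer.read_camera(n)
    if 'R' not in c or c.get('R') is None:
        T=np.array(c['T_tool_cam']);W=np.eye(4);W[:3,:3]=Ro.from_quat(s['tcp_rot']).as_matrix();W[:3,3]=s['position']
        M=np.linalg.inv(W@T);c['R']=M[:3,:3];c['t']=M[:3,3]
    c['R']=np.array(c['R']);c['t']=np.array(c['t']);c['K']=np.array(c['K']);c['D']=np.array(c['D'])
    return c
def save(c,n): cv2.imwrite('pics/'+n,c['image'][:,:,::-1])
def plane(c,px,z):
    px=np.array(px,float).reshape(-1,1,2)
    u=cv2.undistortPoints(px,c['K'],c['D'])[:,0]
    d=np.c_[u,np.ones(len(u))]@c['R']; o=-c['R'].T@c['t']
    return o+d*((z-o[2])/d[:,2])[:,None]
def proj(c,X):
    return cv2.projectPoints(np.array(X,float).reshape(-1,3),cv2.Rodrigues(c['R'])[0],c['t'],c['K'],c['D'])[0][:,0]
E
python3 - <<'E'
from h import *
s=arm.get_state();print(s)
for n in ['side','top','wrist']:
    c=cam(n);save(c,n+'0.png');print(n,-c['R'].T@c['t'])
E
```

```text
pics
{'time_s': 0.0, 'joint_positions': array([ 9.68995745e-01,  3.42732381e-01,  1.52502475e+00, -1.80518386e-05,
        1.27540890e+00, -1.45996680e-01]), 'joint_velocities': array([ 0.00036094, -0.00061435,  0.0006059 ,  0.00010168,  0.00067554,
        0.00073751]), 'tau': array([ 1.18110063e-03, -4.31243169e+01, -2.44219190e+01,  7.17825419e-02,
        5.60674549e-02, -1.39058270e-04]), 'position': array([230.86452023, 471.09627673, 251.03722879]), 'tcp_rot': array([ 8.48580775e-01,  5.29065260e-01, -7.17566206e-04,  3.22576007e-04]), 'force': array([ 0.33417543, -0.85165314, -0.64757719]), 'wrist_torque': array([-0.05508085, -0.02820578, -0.02013987]), 'gripper_width': 91.84534873193073}
side [377.63183813 720.70778788 597.2602805 ]
top [ 378.56191603    6.27906105 1342.51681668]
wrist [164.54934398 503.2927445  382.51837235]
```

View pics/top0.png

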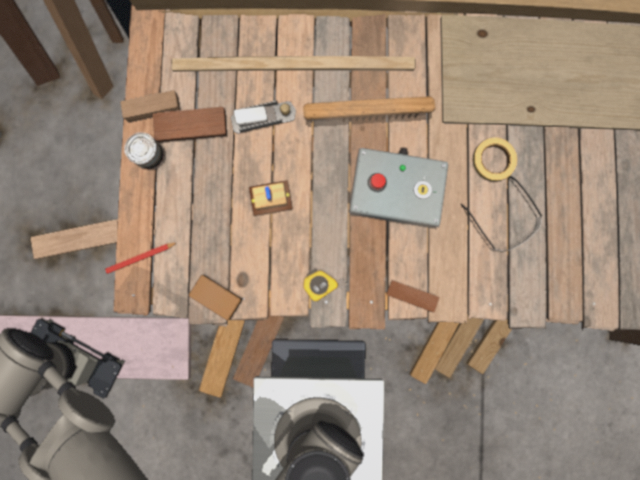

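View pics/side0.png

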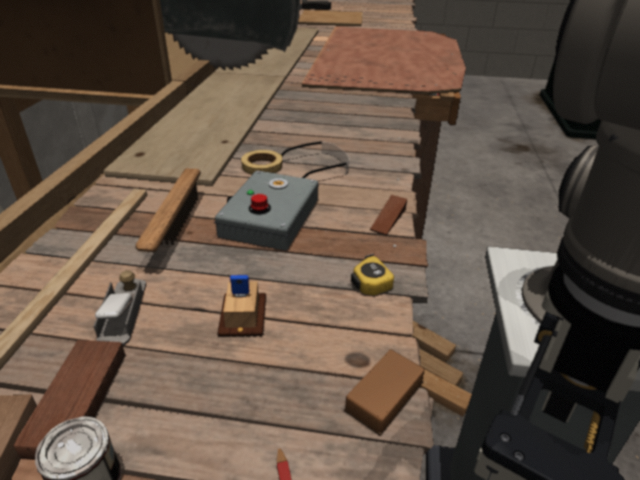

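View pics/wrist0.png

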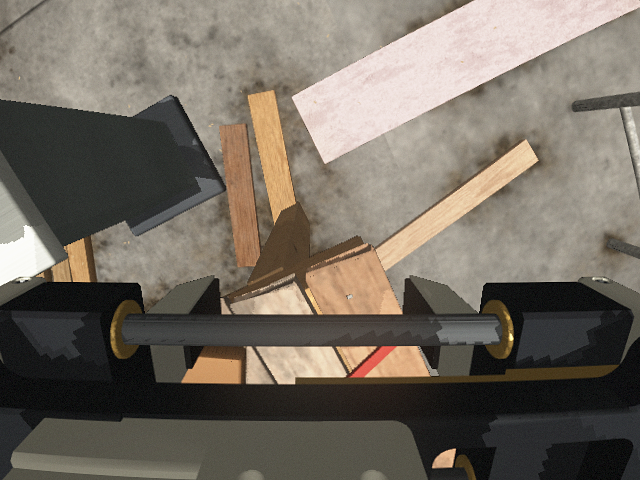

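The top view shows the red plug near (378,182), the lock at (423,189) and the blue key at (269,194). Next I'll measure these.

Run:
```python
from h import *
c=cam('top');im=c['image'];hsv=cv2.cvtColor(im,cv2.COLOR_RGB2HSV)
def comp(m,roi):
    x0,y0,x1,y1=roi;mm=np.zeros_like(m);mm[y0:y1,x0:x1]=m[y0:y1,x0:x1]
    ys,xs=np.nonzero(mm);return np.c_[xs,ys]
red=comp(((hsv[...,0]<8)|(hsv[...,0]>172))&(hsv[...,1]>150),(355,160,400,205))
blue=comp((hsv[...,0]>100)&(hsv[...,0]<130)&(hsv[...,1]>130),(250,170,295,215))
gr=comp((hsv[...,0]>45)&(hsv[...,0]<85)&(hsv[...,1]>100),(390,155,440,205))
grey=comp((hsv[...,1]<60)&(hsv[...,0]>70)&(hsv[...,0]<110),(340,140,460,240))
for n,p,z in [('red',red,85),('blue',blue,88),('green',gr,57)]:
    print(n,len(p),p.mean(0),plane(c,p.mean(0)[None],z)[0])
r=cv2.minAreaRect(grey.astype(np.float32));print(r);b=cv2.boxPoints(r);print(plane(c,b,56))
r=cv2.minAreaRect(blue.astype(np.float32));print(r);print(plane(c,cv2.boxPoints(r),98))
cv2.imwrite('pics/topz.png',cv2.resize(im[135:235,340:460,::-1],None,fx=6,fy=6,interpolation=cv2.INTER_CUBIC))
cv2.imwrite('pics/topk.png',cv2.resize(im[165:225,235:305,::-1],None,fx=8,fy=8,interpolation=cv2.INTER_CUBIC))
```

```text
red 145 [377.96551724 180.53103448] [ 624.17023686 -131.13116614   85.        ]
blue 27 [267.66666667 192.55555556] [590.77940257 125.46420891  88.        ]
green 21 [402.23809524 167.38095238] [ 662.77991008 -192.21558566   57.        ]
((401.207763671875, 187.16790771484375), (58.9555778503418, 76.2535400390625), 24.904767990112305)
[[ 559.5624714   -88.34725868   56.        ]
 [ 729.09685816 -163.97407627   56.        ]
 [ 671.15445892 -293.27616707   56.        ]
 [ 502.67762183 -216.08290429   56.        ]]
((267.74322509765625, 192.45947265625), (9.370742797851562, 2.6303837299346924), 80.53767395019531)
[[599.5376652  129.399812    98.        ]
 [600.63890047 123.41674825  98.        ]
 [579.11123156 119.29605439  98.        ]
 [578.01036422 125.26922566  98.        ]]
```

View pics/topz.png

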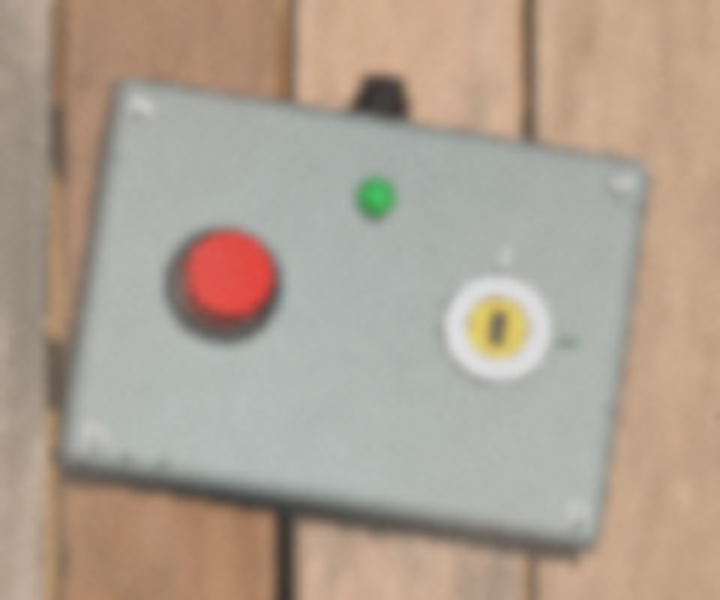

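View pics/topk.png

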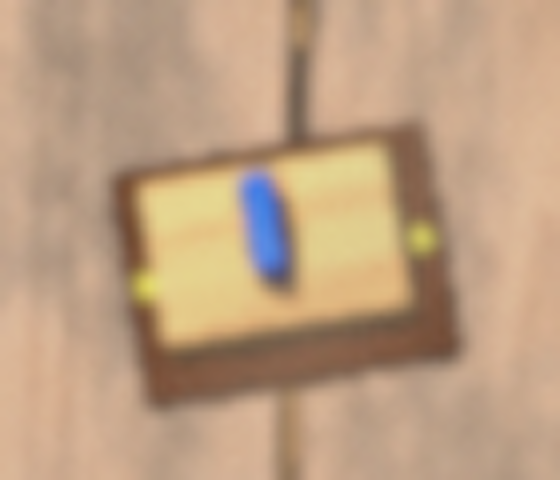

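```bash
cat >> h.py <<'E'
def go(p,yaw,s=None):
    # yaw deg of tool x, tool pointing down
    s=s or arm.get_state();A=Ro.from_quat(s['tcp_rot']);y=np.radians(yaw)
    B=Ro.from_matrix(np.c_[[np.cos(y),np.sin(y),0],[np.sin(y),-np.cos(y),0],[0,0,-1]])
    d=A.inv().apply(np.array(p)-s['position'])/10
    print('row cm',d.round(2),'deg',(A.inv()*B).as_rotvec(degrees=True).round(2),'fulltime',round(s['time_s'],2))
def st():
    s=arm.get_state();R=Ro.from_quat(s['tcp_rot']).as_matrix()
    print('t',round(s['time_s'],2),'p',s['position'].round(1),'yaw',round(np.degrees(np.arctan2(R[1,0],R[0,0])),2),'down',R[:,2].round(4),'F',s['force'].round(1),'M',s['wrist_torque'].round(2),'w',round(s['gripper_width'],1),'q',s['joint_positions'].round(3))
E
python3 - <<'E'
from h import *
st();go([600,-130,230],83)
c=viewer.read_camera('wrist');print(np.round(c['T_tool_cam'],3),c['K'],c['D'])
E
```

```text
t 0.2 p [231.  471.2 251.3] yaw 63.88 down [-5.e-04 -8.e-04 -1.e+00] F [-0. -0.  0.] M [0.05 0.03 0.02] w 91.5 q [ 0.969  0.342  1.525 -0.     1.275 -0.146]
row cm [-37.74  59.6    2.16] deg [ -0.02   0.05 -19.12] fulltime 0.2
[[ 1.00000e+00  2.00000e-03 -1.00000e-03 -5.19000e-01]
 [-2.00000e-03  9.63000e-01  2.70000e-01 -7.37250e+01]
 [ 1.00000e-03 -2.70000e-01  9.63000e-01 -1.31364e+02]
 [ 0.00000e+00  0.00000e+00  0.00000e+00  1.00000e+00]] [[344.92767563   0.         311.4921475 ]
 [  0.         344.92767563 240.84195353]
 [  0.           0.           1.        ]] [-0.06164963  0.          0.          0.          0.        ]
```

Run:
```python
from h import *
go([675,-180,220],83)
```

```text
row cm [-38.93  68.54   3.16] deg [-1.000e-02  3.000e-02 -1.912e+01] fulltime 0.25
```

Emit:
{"name": "play_rows", "arguments": {"rows": [[0,-38.93,68.54,3.16,0,0,-19.12],[0,-38.93,68.54,3.16,0,0,-19.12],[0,-38.93,68.54,3.16,0,0,-19.12],[0,-38.93,68.54,3.16,0,0,-19.12],[0,-38.93,68.54,3.16,0,0,-19.12],[0,-38.93,68.54,3.16,0,0,-19.12],[0,-38.93,68.54,3.16,0,0,-19.12],[0,-38.93,68.54,3.16,0,0,-19.12],[0,-38.93,68.54,3.16,0,0,-19.12],[0,-38.93,68.54,3.16,0,0,-19.12],[0,-38.93,68.54,3.16,0,0,-19.12],[0,-38.93,68.54,3.16,0,0,-19.12],[0,-38.93,68.54,3.16,0,0,-19.12],[0,-38.93,68.54,3.16,0,0,-19.12],[0,-38.93,68.54,3.16,0,0,-19.12],[0,-38.93,68.54,3.16,0,0,-19.12]]}}

```text
time_s: 2.25
position: [674.9, -178.6, 220.6]
tcp_rot: [0.749, 0.663, 0.0, -0.0]
force: [0.5, -0.9, 0.8]
gripper_width: 91.7
```

Run:
```python
from h import *
st();c=cam('wrist');save(c,'w1.png');st()
```

```text
t 2.25 p [ 674.9 -178.6  220.6] yaw 83.08 down [ 2.e-04  3.e-04 -1.e+00] F [ 0.5 -0.9  0.8] M [ 0.04 -0.01 -0.  ] w 91.7 q [-0.368  0.695  1.013  0.     1.434 -1.818]
t 2.3 p [ 675.  -178.6  220.8] yaw 83.08 down [ 5.e-04  0.e+00 -1.e+00] F [ 0.7 -0.2 -0.4] M [ 0.02 -0.03  0.04] w 91.8 q [-0.368  0.695  1.013  0.     1.434 -1.819]
```

View pics/w1.png

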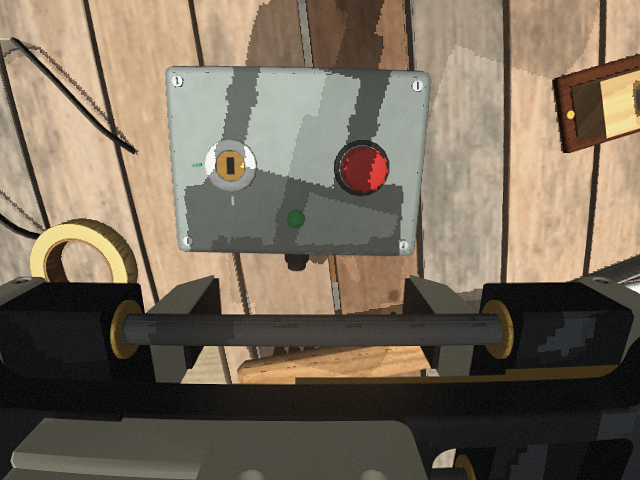

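The wrist view shows the lock at (230,166), the plug at (363,168), the white mark at (232,200) and the green mark at (196,165).

Run:
```python
from h import *
c=cam('wrist');im=c['image'];hsv=cv2.cvtColor(im,cv2.COLOR_RGB2HSV)
x,y=363,168
m=((hsv[...,0]<8)|(hsv[...,0]>172))&(hsv[...,1]>150)
mm=np.zeros(m.shape,np.uint8);mm[130:205,325:400]=m[130:205,325:400]
cn=max(cv2.findContours(mm,0,1)[0],key=cv2.contourArea);e=cv2.minEnclosingCircle(cn);print('red',e,plane(c,[e[0]],84))
m=(hsv[...,0]>10)&(hsv[...,0]<30)&(hsv[...,1]>120)
mm=np.zeros(m.shape,np.uint8);mm[140:195,205:258]=m[140:195,205:258]
cn=max(cv2.findContours(mm,0,1)[0],key=cv2.contourArea);h=cv2.convexHull(cn);print('brass',cv2.minAreaRect(cn),cv2.fitEllipse(h));print(plane(c,[cv2.fitEllipse(h)[0]],60.5))
m=hsv[...,2]<70
mm=np.zeros(m.shape,np.uint8);mm[150:182,222:240]=m[150:182,222:240]
cn=max(cv2.findContours(mm,0,1)[0],key=cv2.contourArea);r=cv2.minAreaRect(cn);print('slot',r,plane(c,[r[0]],60.5));print(plane(c,cv2.boxPoints(r),60.5))
# box corner screws edges
cv2.imwrite('pics/w1z.png',cv2.resize(im[125:215,180:410,::-1],None,fx=3.4,fy=3.4,interpolation=cv2.INTER_NEAREST))
# box outline corners at z56 guess
print(plane(c,[[167,68],[430,72],[416,253],[180,250]],56))
for p in [[196,165],[233,200]]:print(plane(c,[p],56))
```

```text
red ((364.3290100097656, 168.33937072753906), 23.72926902770996) [[ 623.87167484 -132.07205302   84.        ]]
brass ((230.5, 165.0), (28.0, 27.0), 90.0) ((229.94920349121094, 165.03712463378906), (28.34347915649414, 30.356176376342773), 152.79881286621094)
[[ 609.79759979 -239.51088932   60.5       ]]
slot ((230.0, 165.0), (16.0, 6.0), 90.0) [[ 609.77291279 -239.46330538   60.5       ]]
[[ 603.030257   -240.80446462   60.5       ]
 [ 603.65646225 -235.84198942   60.5       ]
 [ 616.5818886  -238.11243398   60.5       ]
 [ 615.95550025 -243.13145844   60.5       ]]
[[ 527.57855047 -278.01364205   56.        ]
 [ 556.00606651  -69.27202004   56.        ]
 [ 706.66669776  -87.35573489   56.        ]
 [ 678.64954483 -299.48739181   56.        ]]
[[ 606.23776142 -269.38999183   56.        ]]
[[ 639.61321765 -243.21344759   56.        ]]
```

View pics/w1z.png

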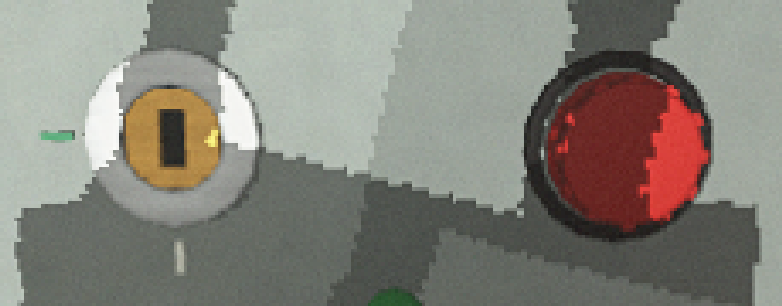

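Run:
```python
from h import *
st()
go([623,-131.5,135],82.4);go([623,-131.5,106],82.4);go([623,-131.5,101],82.4)
c=cam('top');print(plane(c,[[422.8,189.5]],60.5))
```

```text
t 2.35 p [ 675.  -178.7  220.9] yaw 83.08 down [ 7.e-04 -1.e-04 -1.e+00] F [-0.5  0.3 -0.3] M [ 0.03  0.03 -0.03] w 92.0 q [-0.368  0.695  1.012  0.     1.434 -1.819]
row cm [ 4.05 -5.74  8.58] deg [ 0.04 -0.    0.68] fulltime 2.35
row cm [ 4.05 -5.74 11.48] deg [ 0.04 -0.    0.68] fulltime 2.35
row cm [ 4.05 -5.74 11.98] deg [ 0.04 -0.    0.68] fulltime 2.35
[[ 609.56170462 -241.02753709   60.5       ]]
```

Emit:
{"name": "play_rows", "arguments": {"rows": [[255,4.05,-5.74,8.58,0,0,0.68],[255,4.05,-5.74,8.58,0,0,0.68],[255,4.05,-5.74,8.58,0,0,0.68],[255,4.05,-5.74,8.58,0,0,0.68],[255,4.05,-5.74,8.58,0,0,0.68],[255,4.05,-5.74,8.58,0,0,0.68],[255,4.05,-5.74,8.58,0,0,0.68],[255,4.05,-5.74,8.58,0,0,0.68]], "squeeze": 20}}

```text
time_s: 3.4
position: [623.2, -132.8, 134.4]
tcp_rot: [0.753, 0.658, 0.0, 0.0]
force: [0.6, 0.3, 0.8]
gripper_width: 16.3
```

Run:
```python
from h import *
st();save(cam('wrist'),'w2.png');save(cam('side'),'s2.png')
go([623,-131.5,112],82.4)
```

```text
t 3.4 p [ 623.2 -132.8  134.4] yaw 82.31 down [ 3.e-04  0.e+00 -1.e+00] F [0.6 0.3 0.8] M [ 0.04 -0.01  0.02] w 16.3 q [-0.33   0.649  1.347  0.     1.146 -1.767]
row cm [ 0.11 -0.03  2.23] deg [ 0.   -0.01 -0.08] fulltime 3.5
```

View pics/w2.png

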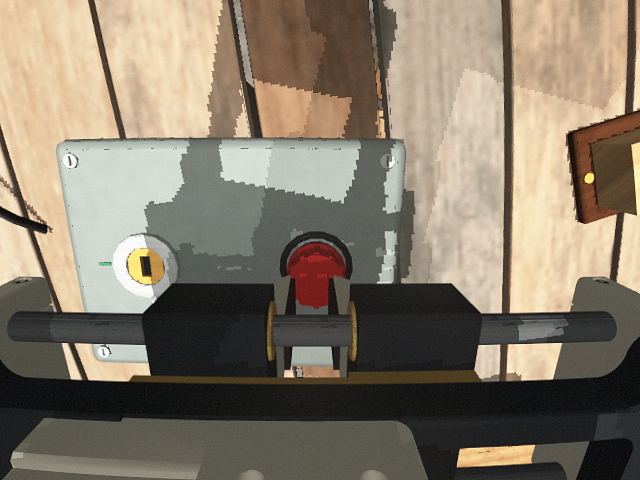

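View pics/s2.png

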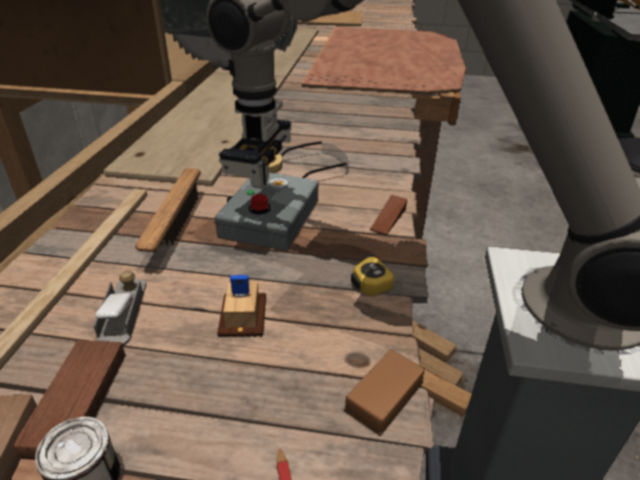

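The fingers are centred over the plug. I'll press in steps.

Emit:
{"name": "play_rows", "arguments": {"rows": [[255,0,0,0,0,0,0],[255,0,0,1.5,0,0,0],[255,0,0,2.0,0,0,0],[255,0,0,2.5,0,0,0],[255,0,0,2.9,0,0,0],[255,0,0,3.2,0,0,0],[255,0,0,3.4,0,0,0],[255,0,0,3.4,0,0,0]]}}

```text
time_s: 4.5
position: [622.9, -132.6, 101.7]
tcp_rot: [0.753, 0.658, 0.0, 0.0]
force: [-6.0, 1.1, 10.1]
gripper_width: 0.6
```

Emit:
{"name": "play_rows", "arguments": {"rows": [[255,0,0,0.15,0,0,0],[255,0,0,0.3,0,0,0],[255,0,0,0.3,0,0,0],[255,0,0,0.3,0,0,0]]}}

```text
time_s: 5.0
position: [623.0, -132.6, 101.5]
tcp_rot: [0.753, 0.658, 0.0, 0.001]
force: [-9.9, 2.9, 25.7]
gripper_width: 0.3
```

The force rises sharply with no further travel, so the plug is at its stop. Next I'll lift and go look at the key.

Run:
```python
from h import *
go([623,-130,190],82.4);go([655,125,190],98)
```

```text
row cm [ 0.25 -0.02 -8.85] deg [ 0.1   0.03 -0.06] fulltime 5.0
row cm [25.95 -0.25 -8.87] deg [  0.09   0.05 -15.66] fulltime 5.0
```

Emit:
{"name": "play_rows", "arguments": {"rows": [[255,0,0,-4,0,0,0],[0,0,0,-8.8,0,0,0],[0,25.95,-0.25,-8.8,0,0,-15.66],[0,25.95,-0.25,-8.8,0,0,-15.66],[0,25.95,-0.25,-8.8,0,0,-15.66],[0,25.95,-0.25,-8.8,0,0,-15.66],[0,25.95,-0.25,-8.8,0,0,-15.66],[0,25.95,-0.25,-8.8,0,0,-15.66],[0,25.95,-0.25,-8.8,0,0,-15.66]]}}

```text
time_s: 6.12
position: [655.4, 123.1, 185.3]
tcp_rot: [0.657, 0.754, -0.0, 0.0]
force: [-0.2, -0.5, 1.0]
gripper_width: 75.7
```

Run:
```python
from h import *
st();c=cam('wrist');save(c,'w3.png');np.savez('w3.npz',**c)
im=c['image'];hsv=cv2.cvtColor(im,cv2.COLOR_RGB2HSV)
m=((hsv[...,0]>100)&(hsv[...,0]<130)&(hsv[...,1]>130)).astype(np.uint8);m[290:]=0
cn=max(cv2.findContours(m,0,1)[0],key=cv2.contourArea);r=cv2.minAreaRect(cn);print(r);print(plane(c,cv2.boxPoints(r),88))
x,y,w,h=cv2.boundingRect(cn);print(x,y,w,h)
cv2.imwrite('pics/w3z.png',cv2.resize(im[max(0,y-40):y+h+40,max(0,x-60):x+w+60,::-1],None,fx=4,fy=4,interpolation=cv2.INTER_NEAREST))
```

```text
t 6.12 p [655.4 123.1 185.3] yaw 97.88 down [-2.e-04 -4.e-04 -1.e+00] F [-0.2 -0.5  1. ] M [0.02 0.06 0.01] w 75.7 q [ 0.071  0.656  1.183 -0.     1.302 -1.637]
((330.9226379394531, 161.91029357910156), (44.08088684082031, 13.546268463134766), 87.87889862060547)
[[578.31530555 119.91301431  88.        ]
 [576.784823   128.43765179  88.        ]
 [604.37260063 133.91022007  88.        ]
 [605.95370644 125.12434995  88.        ]]
324 140 15 45
```

View pics/w3.png

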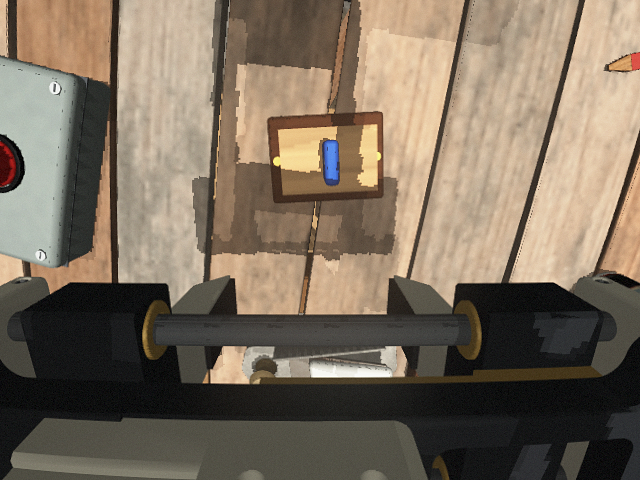

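View pics/w3z.png

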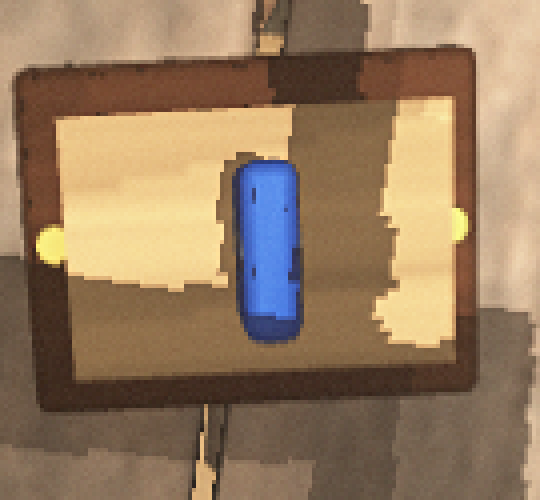

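The key head is at about (331,162), standing upright in the block. I'll cross-check the block's centre and yaw.

Run:
```python
from h import *
c=dict(np.load('w3.npz'))
P=plane(c,[[278.3,129.5],[377.8,124.3],[377.8,190.2],[282.3,195]],46);print(P,P.mean(0))
for a,b in [(0,1),(3,2),(0,3),(1,2)]:
    d=P[b]-P[a];print(np.degrees(np.arctan2(d[1],d[0])),np.linalg.norm(d))
B=plane(c,[[277.5,161],[379,156.3]],10);print(B,B.mean(0),np.degrees(np.arctan2(*(B[1]-B[0])[1::-1])))
```

```text
[[574.6025293   86.46581193  46.        ]
 [560.31868751 159.94024127  46.        ]
 [609.07751937 169.10829453  46.        ]
 [623.36064211  95.34904298  46.        ]] [591.83984457 127.71584768  46.        ]
101.00139724776626 74.84998265218015
100.95940752455539 75.12945350984833
10.32545618362802 49.56072395505635
10.648908570928192 49.61327326813001
[[599.90116385  85.31597322  10.        ]
 [583.50886826 172.10416571  10.        ]] [591.70501606 128.71006946  10.        ] 100.69585439599429
```

Run:
```python
from h import *
go([591.7,127.3,140],100.7);go([591.7,127.3,77],100.7)
```

```text
row cm [ 1.3  -6.25  4.54] deg [-0.01  0.02 -2.84] fulltime 6.17
row cm [ 1.31 -6.25 10.84] deg [-0.01  0.02 -2.84] fulltime 6.17
```

Emit:
{"name": "play_rows", "arguments": {"rows": [[0,1.3,-6.25,4.54,0,0,-2.84],[0,1.3,-6.25,4.54,0,0,-2.84],[0,1.3,-6.25,4.54,0,0,-2.84],[0,1.3,-6.25,4.54,0,0,-2.84]]}}

```text
time_s: 6.68
position: [593.4, 128.2, 141.2]
tcp_rot: [0.638, 0.77, 0.001, 0.001]
force: [0.1, -0.1, -0.1]
gripper_width: 91.8
```

Run:
```python
from h import *
st();c=cam('wrist');save(c,'w4.png')
st();go([591.7,127.3,77],100.7)
```

```text
t 6.67 p [593.4 128.2 141.2] yaw 100.74 down [ 3.3e-03  3.0e-04 -1.0e+00] F [ 0.1 -0.1 -0.1] M [0.11 0.   0.02] w 91.8 q [ 0.087  0.589  1.439 -0.     1.11  -1.672]
t 6.72 p [593.4 128.4 141.2] yaw 100.76 down [ 3.3e-03  3.0e-04 -1.0e+00] F [-0.7 -0.2  0.8] M [0.07 0.02 0.03] w 91.4 q [ 0.087  0.589  1.439 -0.     1.11  -1.672]
row cm [-0.08 -0.21  6.42] deg [0.19 0.02 0.06] fulltime 6.72
```

View pics/w4.png

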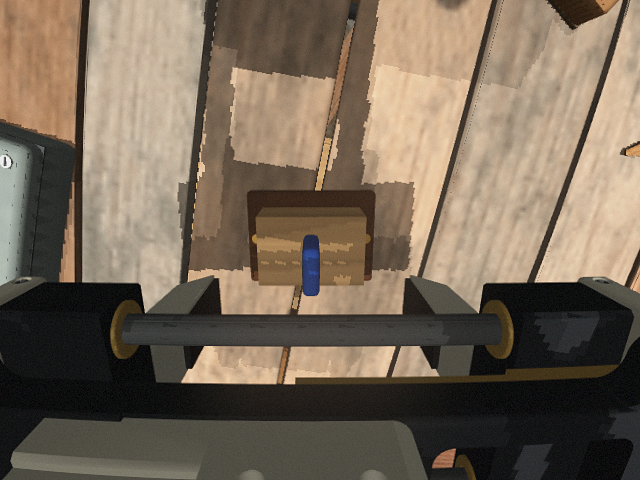

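Emit:
{"name": "play_rows", "arguments": {"rows": [[0,-0.08,-0.21,3,0.19,0,0],[0,-0.08,-0.21,5,0.19,0,0],[0,-0.08,-0.21,6.4,0.19,0,0],[0,-0.08,-0.21,6.4,0.19,0,0],[0,-0.08,-0.21,6.4,0.19,0,0]]}}

```text
time_s: 7.35
position: [590.5, 127.9, 76.8]
tcp_rot: [0.637, 0.771, -0.001, -0.0]
force: [-0.3, -0.4, -0.6]
gripper_width: 91.6
```

Run:
```python
from h import *
st();c=cam('wrist');save(c,'w5.png')
st();go([591.7,127.3,77],100.7)
```

```text
t 7.35 p [590.5 127.9  76.8] yaw 100.82 down [-1.5e-03 -4.0e-04 -1.0e+00] F [-0.3 -0.4 -0.6] M [ 0.08  0.01 -0.02] w 91.6 q [ 0.087  0.664  1.504 -0.     0.976 -1.673]
t 7.4 p [590.5 127.9  77. ] yaw 100.82 down [-1.2e-03 -4.0e-04 -1.0e+00] F [ 1.4 -0.1  0.2] M [ 0.1   0.03 -0.06] w 91.8 q [ 0.087  0.664  1.504 -0.     0.976 -1.673]
row cm [-0.09  0.11 -0.  ] deg [-0.07  0.01  0.12] fulltime 7.4
```

View pics/w5.png

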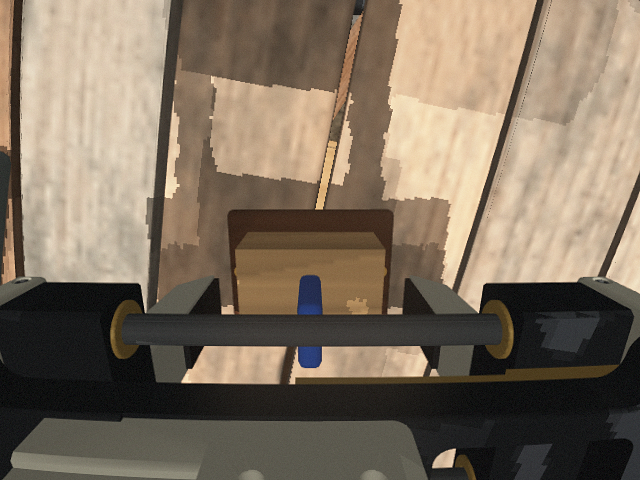

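The key at (311,320) is centred between the fingers, so I'll close.

Emit:
{"name": "play_rows", "arguments": {"rows": [[255,0,0.1,0,0,0,0],[255,0,0.1,0,0,0,0],[255,0,0.1,0,0,0,0],[255,0,0.1,0,0,0,0],[255,0,0.1,0,0,0,0],[255,0,0.1,0,0,0,0],[255,0,0.1,0,0,0,0],[255,0,0.1,0,0,0,0],[255,0,0.1,0,0,0,0],[255,0,0.1,0,0,0,0],[255,0,0.1,0,0,0,0],[255,0,0.1,0,0,0,0]], "squeeze": 40}}

```text
time_s: 8.9
position: [590.7, 128.0, 75.9]
tcp_rot: [0.637, 0.771, -0.001, -0.001]
force: [-0.4, -1.1, 0.8]
gripper_width: 9.8
```

Run:
```python
from h import *
st()
```

```text
t 8.9 p [590.7 128.   75.9] yaw 100.82 down [-3.2e-03 -6.0e-04 -1.0e+00] F [-0.4 -1.1  0.8] M [ 0.02  0.04 -0.02] w 9.8 q [ 0.087  0.666  1.502 -0.     0.977 -1.673]
```

Emit:
{"name": "play_rows", "arguments": {"rows": [[255,0,0,-1,0,0,0],[255,0,0,-2.5,0,0,0],[255,0,0,-5,0,0,0],[255,0,0,-9,0,0,0],[255,0,0,-10,0,0,0],[255,0,0,-10,0,0,0]]}}

```text
time_s: 9.65
position: [591.1, 128.2, 176.7]
tcp_rot: [0.637, 0.771, -0.001, -0.001]
force: [0.5, -0.6, -1.0]
gripper_width: 10.0
```

Run:
```python
from h import *
st();c=cam('wrist');save(c,'w6.png');c=cam('side');save(c,'s6.png');
x,y=proj(c,[591,128,150])[0];print(x,y)
x,y=int(x),int(y);cv2.imwrite('pics/s6z.png',cv2.resize(c['image'][y-60:y+60,x-80:x+80,::-1],None,fx=5,fy=5,interpolation=cv2.INTER_CUBIC))
```

```text
t 9.65 p [591.1 128.2 176.7] yaw 100.83 down [-1.6e-03 -4.0e-04 -1.0e+00] F [ 0.5 -0.6 -1. ] M [0.03 0.02 0.04] w 10.0 q [ 0.087  0.552  1.4   -0.     1.192 -1.673]
236.29589047527037 245.00599280801663
```

View pics/w6.png

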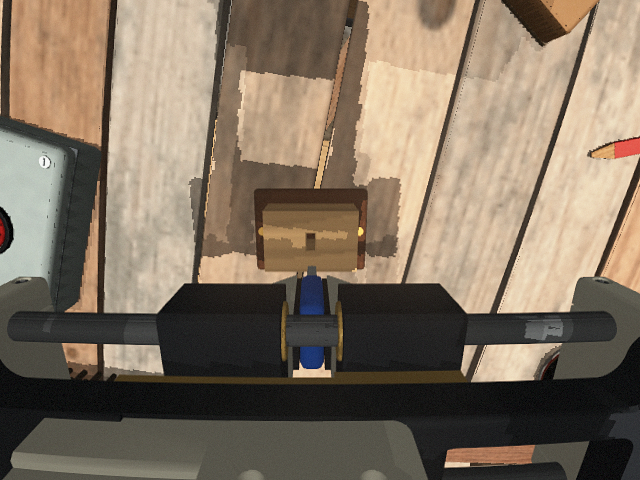

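View pics/s6z.png

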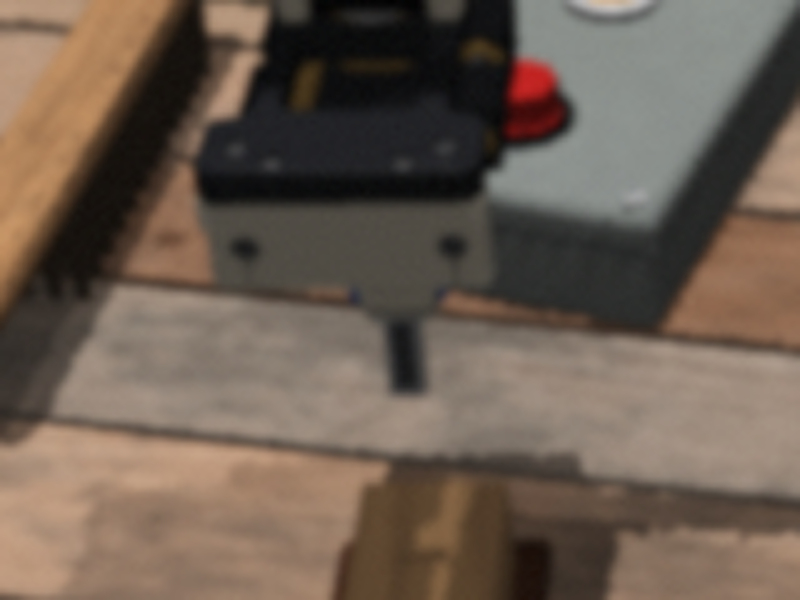

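The key is held upright and the empty block slot shows at (311,240). I'll measure the slot as a reference with this camera.

Run:
```python
from h import *
st();c=cam('wrist');im=c['image'];g=cv2.cvtColor(im,cv2.COLOR_RGB2GRAY)
cv2.imwrite('pics/w6z.png',cv2.resize(im[180:290,240:385,::-1],None,fx=5,fy=5,interpolation=cv2.INTER_NEAREST))
print(g[228:254,300:322])
st()
```

```text
t 9.75 p [590.3 128.1 174.8] yaw 100.82 down [-5.3e-03 -7.0e-04 -1.0e+00] F [ 0.5  0.1 -0.9] M [ 0.09  0.03 -0.01] w 10.0 q [ 0.087  0.554  1.401 -0.     1.192 -1.673]
[[109 108 113 111 107 110 109 109 110 111 106 113 108 111 110 108 105 108
  114 110 108 110]
 [107 106 108 108 111 108 108 109 107 112 108 111 111 108 108 111 110 109
  114 110 108 109]
 [106 109 106 109 107 105 112 111 108 109 107 110 109 111 106 112 107 108
  104 111 111 109]
 [129 129 131 133 135 132 106 106 104 107 103 110 108 110 106 114 107 109
  112 110 110 110]
 [144 145 144 146 144 143 129 135 135 133 136 106 103 110 104 110 107 107
  109 109 111 104]
 [143 145 144 147 145 146 145 149 145 147 151 136 136 138 139 137 108 111
  108 113 108 111]
 [149 147 147 153 147 140 141 143 142 142 144 146 145 148 146 145 137 136
  135 139 136 139]
 [152 149 155 151 144 123 100  98  93 100  96  96  88  89  95 131 149 148
  153 153 149 150]
 [156 152 151 154 151 123  76  49  56  50  51  58  36  45  53 130 148 151
  153 151 154 152]
 [156 151 154 152 154 127  77  43  43  39  48  51  41  39  40 132 151 151
  154 158 154 152]
 [
[... 946 characters left out ...]
152 128  79  74  75  75  76  77  75  72  68 103 111 113
  110 113 111 112]
 [107 113 112 125 119 111  80  76  72  76  75  77  74  75  73 108 112 108
  110 113 109 114]
 [111 115 109 111 110  93  82  76  75  76  74  73  77  71  68 105 105 112
  110 106 110 106]
 [105 108 105 104 110  96  69  68  73  70  73  77  73  72  72 103 103 106
  108 104 105 107]
 [108 105 105 108 104  92  80  80  84  84  83  84  81  82  83  98 103  98
  103 104  97 106]
 [101 107 105 102 105  90  92  93  93  93  95  95  94  99  91  97 104 101
  101  99 101 102]]
t 9.8 p [590.2 128.1 174.4] yaw 100.82 down [-6.e-03 -8.e-04 -1.e+00] F [-0.3 -0.5 -1.1] M [0.06 0.03 0.02] w 9.9 q [ 0.087  0.555  1.401 -0.     1.192 -1.673]
```

View pics/w6z.png

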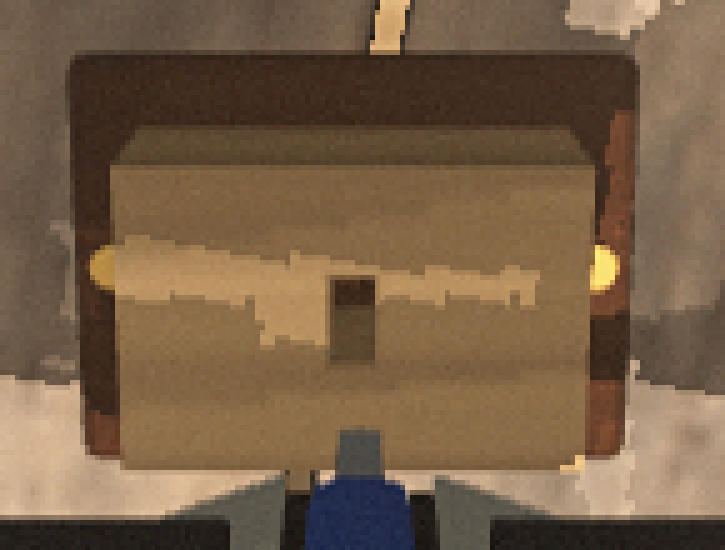

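Run:
```python
from h import *
G=np.array([590.7,128.0])
for i in range(3):
    s=arm.get_state();c=cam('wrist');g=cv2.cvtColor(c['image'],cv2.COLOR_RGB2GRAY)
    m=np.zeros(g.shape,np.uint8);m[231:258,300:325]=g[231:258,300:325]<90
    cn=max(cv2.findContours(m,0,1)[0],key=cv2.contourArea);x,y,w,h=cv2.boundingRect(cn)
    px=[x+(w-1)/2,y+(h-1)/2]
    S=plane(c,[px],46)[0];y=np.radians(100.8);R=np.c_[[np.cos(y),np.sin(y)],[np.sin(y),-np.cos(y)]]
    print(px,w,h,S,'o tool',R.T@(S[:2]-G));st()
```

```text
[309.5, 244.5] 10 18 [591.55705532 126.86251591  46.        ] o tool [-1.27793227  0.62873125]
t 9.85 p [590.3 128.1 174.4] yaw 100.82 down [-6.e-03 -8.e-04 -1.e+00] F [ 0.   0.4 -0.9] M [ 0.05 -0.    0.02] w 9.8 q [ 0.087  0.555  1.401 -0.     1.192 -1.673]
[309.5, 244.5] 10 18 [591.59796461 126.86201824  46.        ] o tool [-1.28608676  0.66882267]
t 9.9 p [590.4 128.1 174.6] yaw 100.83 down [-5.7e-03 -7.0e-04 -1.0e+00] F [ 0.3  0.2 -0.7] M [0.05 0.06 0.01] w 10.1 q [ 0.087  0.555  1.401 -0.     1.192 -1.673]
[310.0, 243.5] 9 18 [590.93787584 127.13312228  46.        ] o tool [-0.89609642  0.07122572]
t 9.95 p [590.5 128.1 174.7] yaw 100.82 down [-5.4e-03 -7.0e-04 -1.0e+00] F [-0.2 -0.8 -0.6] M [0.05 0.01 0.01] w 9.8 q [ 0.087  0.555  1.401 -0.     1.192 -1.673]
```

Run:
```python
from h import *
c=viewer.read_camera('wrist');T=np.array(c['T_tool_cam']);M=np.linalg.inv(T)
for X in [[0,-6,62],[0,6,62],[0,-6,58],[0,-6,40],[-1.1,-6,62],[0,-15,20]]:
    p=cv2.projectPoints(np.array([X],float),cv2.Rodrigues(M[:3,:3])[0],M[:3,3],np.array(c['K']),np.array(c['D']))[0].ravel();print(X,p)
im=c['image'];cv2.imwrite('pics/w7z.png',cv2.resize(im[250:310,275:350,::-1],None,fx=10,fy=10,interpolation=cv2.INTER_NEAREST))
```

```text
[0, -6, 62] [311.26477625 263.09074169]
[0, 6, 62] [311.22403423 281.90232578]
[0, -6, 58] [311.25391367 265.36999406]
[0, -6, 40] [311.19942456 276.80531363]
[-1.1, -6, 62] [309.40978937 263.08619812]
[0, -15, 20] [311.16255497 274.64903652]
```

View pics/w7z.png

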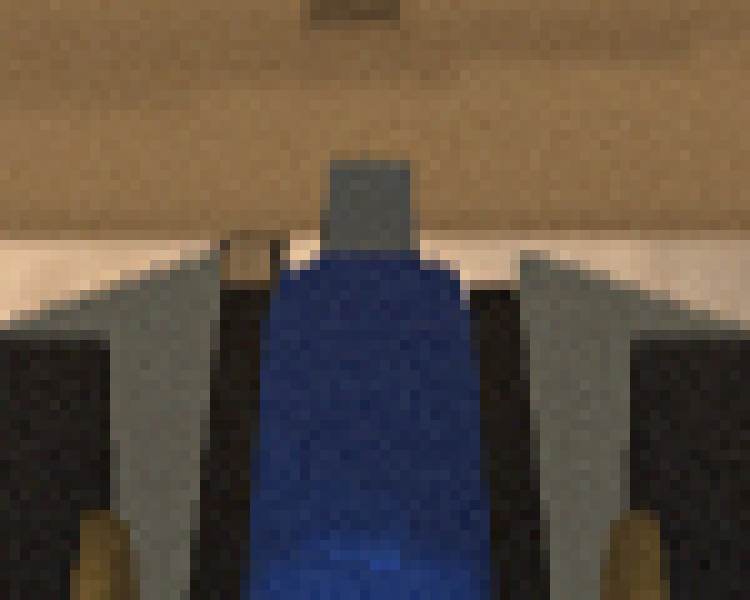

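Run:
```python
from h import *
st();go([609.7,-239.5,185],82.4)
```

```text
t 10.0 p [590.6 128.1 175. ] yaw 100.82 down [-5.e-03 -7.e-04 -1.e+00] F [ 0.9 -0.4 -0.6] M [ 0.1   0.03 -0.04] w 9.7 q [ 0.087  0.554  1.4   -0.     1.192 -1.673]
row cm [-36.46  -5.04  -0.99] deg [-0.29  0.03 18.42] fulltime 10.0
```

Emit:
{"name": "play_rows", "arguments": {"rows": [[255,-36.46,-5.04,-0.99,-0.2,0,18.42],[255,-36.46,-5.04,-0.99,-0.2,0,18.42],[255,-36.46,-5.04,-0.99,-0.2,0,18.42],[255,-36.46,-5.04,-0.99,-0.2,0,18.42],[255,-36.46,-5.04,-0.99,-0.2,0,18.42],[255,-36.46,-5.04,-0.99,-0.2,0,18.42],[255,-36.46,-5.04,-0.99,-0.2,0,18.42],[255,-36.46,-5.04,-0.99,-0.2,0,18.42],[255,-36.46,-5.04,-0.99,-0.2,0,18.42],[255,-36.46,-5.04,-0.99,-0.2,0,18.42],[255,-36.46,-5.04,-0.99,-0.2,0,18.42],[255,-36.46,-5.04,-0.99,-0.2,0,18.42],[255,-36.46,-5.04,-0.99,-0.2,0,18.42],[255,-36.46,-5.04,-0.99,-0.2,0,18.42]]}}

```text
time_s: 11.75
position: [610.0, -239.5, 186.0]
tcp_rot: [0.752, 0.659, -0.0, 0.0]
force: [1.3, -0.1, 0.0]
gripper_width: 9.9
```

Run:
```python
from h import *
for i in range(3):
    st();c=cam('wrist');im=c['image'];hsv=cv2.cvtColor(im,cv2.COLOR_RGB2HSV)
    uv=proj(c,[609.7,-239.5,60.5])[0].astype(int);print(uv)
    a,b=uv-18;e,f=uv+18
    m=np.zeros(hsv.shape[:2],np.uint8);m[b:f,a:e]=hsv[b:f,a:e,2]<70
    cn=max(cv2.findContours(m,0,1)[0],key=cv2.contourArea);x,y,w,h=cv2.boundingRect(cn);print(x,y,w,h,plane(c,[[x+(w-1)/2,y+(h-1)/2]],60.5))
save(c,'w8.png');cv2.imwrite('pics/w8z.png',cv2.resize(im[200:300,250:370,::-1],None,fx=6,fy=6,interpolation=cv2.INTER_NEAREST))
```

```text
t 11.75 p [ 610.  -239.5  186. ] yaw 82.4 down [ 2.e-04 -4.e-04 -1.e+00] F [ 1.3 -0.1  0. ] M [ 0.03 -0.05  0.08] w 9.9 q [-0.491  0.634  1.224 -0.     1.284 -1.929]
[311 242]
308 235 8 16 [[ 609.44565567 -239.7369718    60.5       ]]
t 11.8 p [ 610.  -239.5  186. ] yaw 82.4 down [ 3.e-04 -5.e-04 -1.e+00] F [ 0.2 -0.2 -0.8] M [ 0.07 -0.01 -0.01] w 9.7 q [-0.491  0.634  1.223 -0.     1.284 -1.929]
[311 242]
308 235 8 16 [[ 609.47534208 -239.77881389   60.5       ]]
t 11.85 p [ 610.  -239.5  186. ] yaw 82.4 down [ 2.e-04 -5.e-04 -1.e+00] F [-0.2 -0.2 -1. ] M [ 0.04 -0.03  0.02] w 9.7 q [-0.491  0.634  1.223 -0.     1.284 -1.929]
[311 242]
308 235 8 15 [[ 609.04481041 -239.73569717   60.5       ]]
```

View pics/w8z.png

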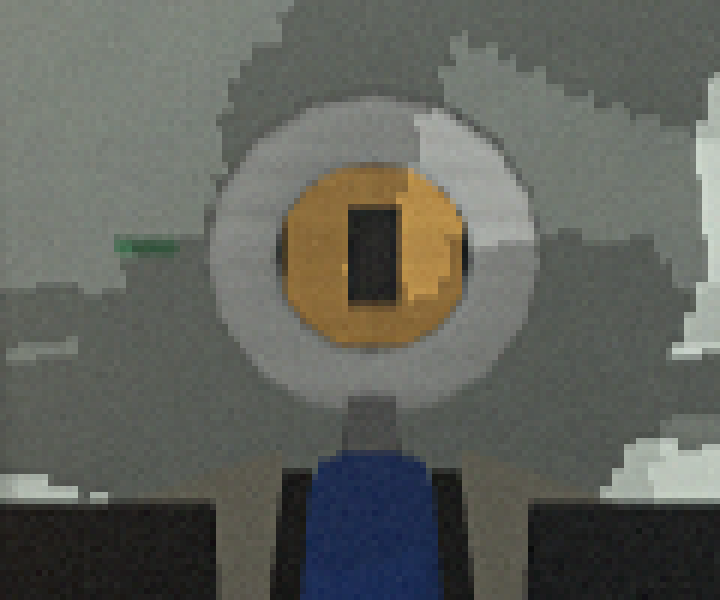

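Slot and blade columns both sit at about 311.8, so they are aligned. I'll descend to just above the face.

Emit:
{"name": "play_rows", "arguments": {"rows": [[255,0,-0.06,2,0,0,0],[255,0,-0.06,4,0,0,0],[255,0,-0.06,5.5,0,0,0],[255,0,-0.06,5.8,0,0,0],[255,0,-0.06,5.8,0,0,0],[255,0,-0.06,5.8,0,0,0]]}}

```text
time_s: 12.65
position: [609.8, -239.6, 128.9]
tcp_rot: [0.752, 0.659, 0.0, 0.001]
force: [0.3, -0.4, -0.1]
gripper_width: 9.6
```

Run:
```python
from h import *
st();c=cam('wrist');im=c['image']
save(c,'w9.png');cv2.imwrite('pics/w9z.png',cv2.resize(im[200:300,250:370,::-1],None,fx=6,fy=6,interpolation=cv2.INTER_NEAREST));st()
```

```text
t 12.65 p [ 609.8 -239.6  128.9] yaw 82.41 down [ 0.0016 -0.0012 -1.    ] F [ 0.3 -0.4 -0.1] M [ 0.01  0.   -0.  ] w 9.6 q [-0.491  0.685  1.294 -0.     1.161 -1.929]
t 12.7 p [ 609.8 -239.6  128.9] yaw 82.41 down [ 0.0016 -0.0012 -1.    ] F [-0.   0.6 -0.7] M [ 0.06 -0.02  0.02] w 10.1 q [-0.491  0.684  1.294 -0.     1.161 -1.929]
```

View pics/w9z.png

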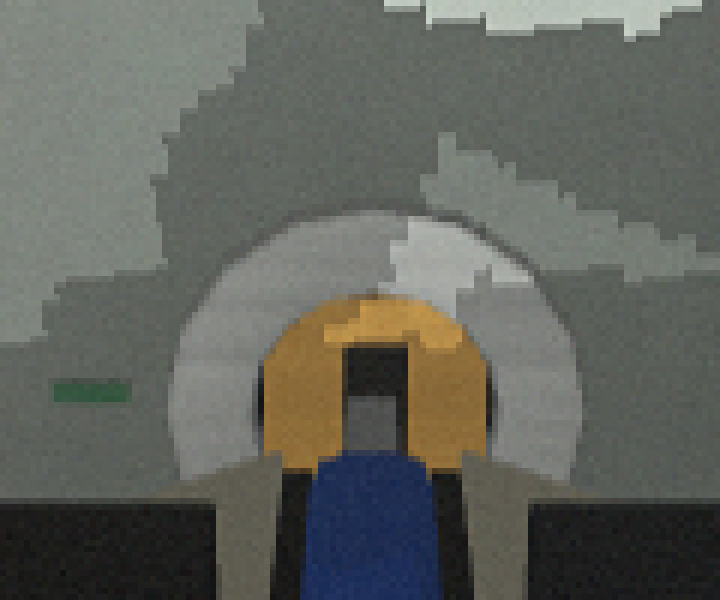

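Run:
```python
from h import *
c=viewer.read_camera('wrist');T=np.array(c['T_tool_cam']);M=np.linalg.inv(T)
f=lambda X:cv2.projectPoints(np.array([X],float),cv2.Rodrigues(M[:3,:3])[0],M[:3,3],np.array(c['K']),np.array(c['D']))[0].ravel().round(2)
for y in [-8,-7,-6]:print(y,f([0,y,68.4]))
for z in [56,58,60,62]:print('blade',z,f([0,-6,z]))
```

```text
-8 [311.91 256.4 ]
-7 [311.91 257.96]
-6 [311.9  259.51]
blade 56 [311.91 266.44]
blade 58 [311.91 265.27]
blade 60 [311.91 264.12]
blade 62 [311.91 262.99]
```

Emit:
{"name": "play_rows", "arguments": {"rows": [[255,0.03,-0.07,0,0,0,0],[255,0.03,-0.07,0.4,0,0,0],[255,0.03,-0.07,0.7,0,0,0],[255,0.03,-0.07,0.9,0,0,0],[255,0.03,-0.07,1.1,0,0,0],[255,0.03,-0.07,1.1,0,0,0]]}}

```text
time_s: 13.5
position: [608.7, -238.9, 116.7]
tcp_rot: [0.752, 0.659, -0.0, 0.0]
force: [0.0, 0.0, -0.6]
gripper_width: 9.7
```

Run:
```python
from h import *
st()
```

```text
t 13.5 p [ 608.7 -238.9  116.7] yaw 82.4 down [-1.e-04 -2.e-04 -1.e+00] F [ 0.   0.  -0.6] M [ 0.05 -0.02  0.05] w 9.7 q [-0.491  0.696  1.309 -0.     1.137 -1.929]
```

The tip is 6 mm into the slot with no contact force. I'll continue.

Emit:
{"name": "play_rows", "arguments": {"rows": [[255,0,0,0.3,0,0,0],[255,0,0,0.6,0,0,0],[255,0,0,0.9,0,0,0],[255,0,0,1.2,0,0,0],[255,0,0,1.2,0,0,0]]}}

```text
time_s: 14.12
position: [608.5, -238.9, 104.4]
tcp_rot: [0.752, 0.659, -0.0, -0.0]
force: [0.1, -0.3, -0.6]
gripper_width: 9.8
```

Run:
```python
from h import *
st()
```

```text
t 14.12 p [ 608.5 -238.9  104.4] yaw 82.4 down [-4.e-04 -0.e+00 -1.e+00] F [ 0.1 -0.3 -0.6] M [0.05 0.15 0.03] w 9.8 q [-0.491  0.709  1.32  -0.     1.113 -1.929]
```

Run:
```python
from h import *
c=cam('wrist');im=c['image'];save(c,'w10.png')
cv2.imwrite('pics/w10z.png',cv2.resize(im[200:320,230:390,::-1],None,fx=5,fy=5,interpolation=cv2.INTER_NEAREST));st()
```

```text
t 14.18 p [ 608.6 -238.9  104.4] yaw 82.41 down [-5.e-04 -0.e+00 -1.e+00] F [-1.1  0.  -0.7] M [ 0.05  0.2  -0.02] w 9.8 q [-0.491  0.709  1.32  -0.     1.113 -1.929]
```

View pics/w10z.png

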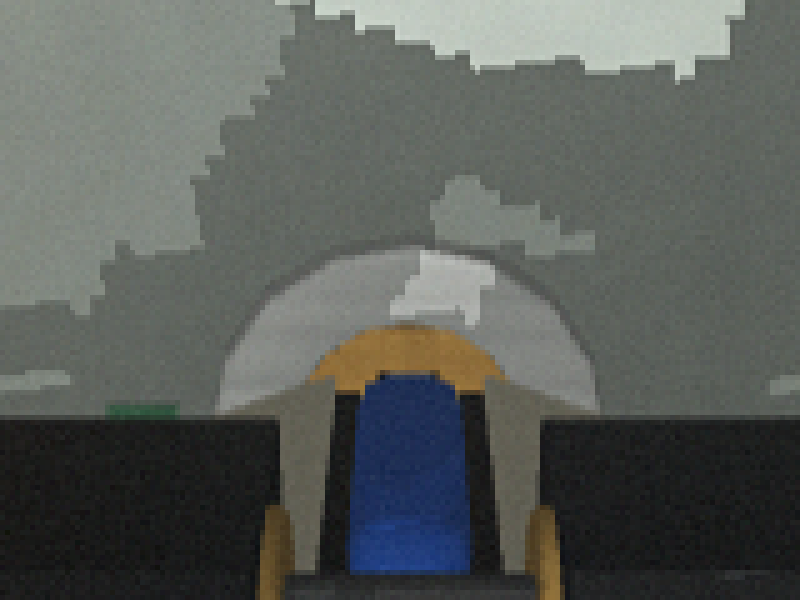

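The blade is going down inside the slot, and the head hasn't shifted between the pads. I'll push on past the second pin.

Emit:
{"name": "play_rows", "arguments": {"rows": [[255,0,0,0.3,0,0,0],[255,0,0,0.6,0,0,0],[255,0,0,0.9,0,0,0],[255,0,0,1.1,0,0,0],[255,0,0,1.2,0,0,0],[255,0,0,1.2,0,0,0]]}}

```text
time_s: 14.92
position: [608.2, -238.8, 92.3]
tcp_rot: [0.752, 0.659, -0.0, -0.001]
force: [-5.2, -0.1, -0.6]
gripper_width: 9.7
```

Run:
```python
from h import *
st()
```

```text
t 14.93 p [ 608.2 -238.8   92.3] yaw 82.41 down [-1.6e-03  3.0e-04 -1.0e+00] F [-5.2 -0.1 -0.6] M [ 0.16  0.99 -0.02] w 9.7 q [-4.910e-01  7.220e-01  1.331e+00 -1.000e-03  1.090e+00 -1.929e+00]
```

Emit:
{"name": "play_rows", "arguments": {"rows": [[255,0,0,0.1,0,0,0],[255,0,0,0.2,0,0,0],[255,0,0,0.3,0,0,0],[255,0,0,0.3,0,0,0],[255,0,0,0.3,0,0,0]]}}

```text
time_s: 15.55
position: [608.4, -238.9, 90.4]
tcp_rot: [0.752, 0.659, -0.0, -0.0]
force: [-5.6, 1.6, 4.5]
gripper_width: 9.9
```

Run:
```python
from h import *
st()
c=cam('wrist');im=c['image'];save(c,'w11.png')
cv2.imwrite('pics/w11z.png',cv2.resize(im[200:320,230:390,::-1],None,fx=5,fy=5,interpolation=cv2.INTER_NEAREST));st()
```

```text
t 15.55 p [ 608.4 -238.9   90.4] yaw 82.41 down [-4.e-04 -3.e-04 -1.e+00] F [-5.6  1.6  4.5] M [ 0.25  1.25 -0.01] w 9.9 q [-4.910e-01  7.240e-01  1.333e+00 -1.000e-03  1.085e+00 -1.929e+00]
t 15.6 p [ 608.4 -239.    90.4] yaw 82.41 down [-4.e-04 -3.e-04 -1.e+00] F [-6.   1.5  4.9] M [0.25 1.22 0.01] w 10.0 q [-4.910e-01  7.240e-01  1.333e+00 -1.000e-03  1.085e+00 -1.929e+00]
```

View pics/w11z.png

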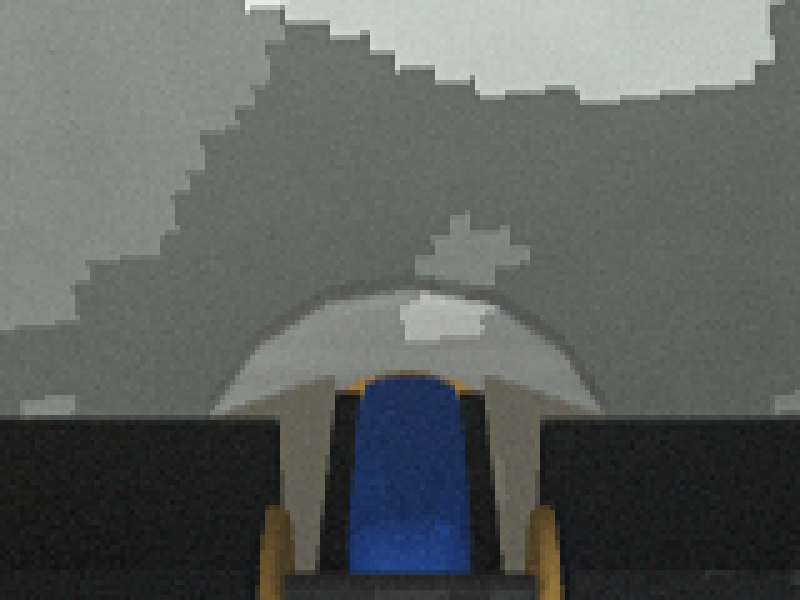

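Emit:
{"name": "play_rows", "arguments": {"rows": [[255,0,0,0.1,0,0,0],[255,0,0,0.2,0,0,0],[255,0,0,0.2,0,0,0],[255,0,0,0.2,0,0,0]]}}

```text
time_s: 16.1
position: [608.5, -238.9, 90.2]
tcp_rot: [0.752, 0.659, -0.0, 0.0]
force: [-9.8, 2.2, 14.8]
gripper_width: 9.8
```

Run:
```python
from h import *
st()
c=cam('side');u=proj(c,[609,-239,75])[0].astype(int);print(u)
cv2.imwrite('pics/s12.png',cv2.resize(c['image'][u[1]-50:u[1]+50,u[0]-65:u[0]+65,::-1],None,fx=6,fy=6,interpolation=cv2.INTER_CUBIC))
```

```text
t 16.1 p [ 608.5 -238.9   90.2] yaw 82.42 down [ 3.e-04 -8.e-04 -1.e+00] F [-9.8  2.2 14.8] M [0.56 1.96 0.01] w 9.8 q [-4.910e-01  7.240e-01  1.334e+00 -1.000e-03  1.083e+00 -1.929e+00]
[278 177]
```

View pics/s12.png

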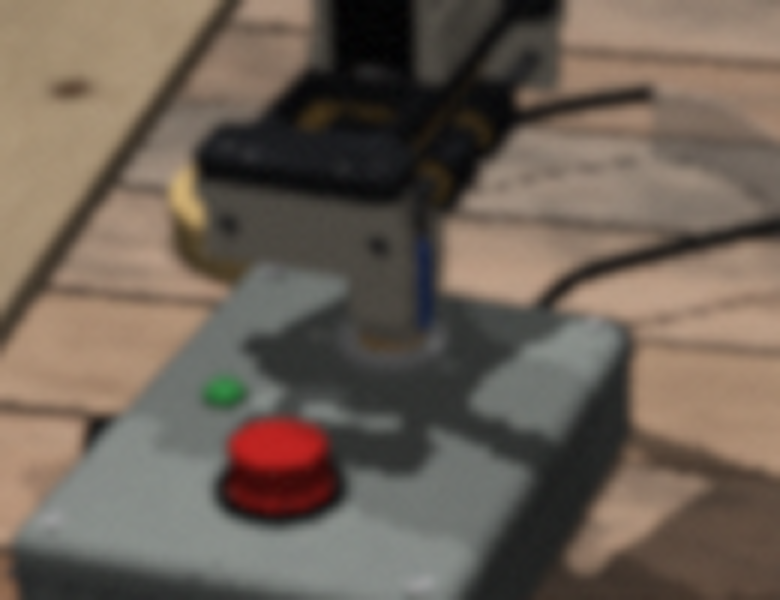

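The key is seated: TCP z stays at 90.2, the computed full depth, under 15 N. I'll start the clockwise turn (positive rz).

Emit:
{"name": "play_rows", "arguments": {"rows": [[255,0,0.03,-0.05,0,0,0],[255,0,0.03,-0.05,0,0,6],[255,0,0.03,-0.05,0,0,12],[255,0,0.03,-0.05,0,0,18],[255,0,0.03,-0.05,0,0,24],[255,0,0.03,-0.05,0,0,30],[255,0,0.03,-0.05,0,0,36],[255,0,0.03,-0.05,0,0,40],[255,0,0.03,-0.05,0,0,40]], "squeeze": 50}}

```text
time_s: 17.27
position: [609.4, -237.4, 90.2]
tcp_rot: [0.932, 0.362, 0.001, -0.0]
force: [-6.0, 7.7, 11.8]
gripper_width: 9.7
```

Run:
```python
from h import *
st()
```

```text
t 17.27 p [ 609.4 -237.4   90.2] yaw 42.39 down [ 0.0011  0.0015 -1.    ] F [-6.   7.7 11.8] M [1.43 1.32 0.06] w 9.7 q [-0.489  0.725  1.333  0.002  1.084 -1.23 ]
```

Emit:
{"name": "play_rows", "arguments": {"rows": [[255,0.02,-0.06,0,0,0,6],[255,0.02,-0.06,0,0,0,12],[255,0.02,-0.06,0,0,0,18],[255,0.02,-0.06,0,0,0,24],[255,0.02,-0.06,0,0,0,30],[255,0.02,-0.06,0,0,0,36],[255,0.02,-0.06,0,0,0,42],[255,0.02,-0.06,0,0,0,48],[255,0.02,-0.06,0,0,0,51],[255,0.02,-0.06,0,0,0,51],[255,0.02,-0.06,0,0,0,51]]}}

```text
time_s: 18.65
position: [611.3, -237.0, 90.3]
tcp_rot: [0.997, -0.075, 0.003, -0.001]
force: [1.8, 7.2, 7.8]
gripper_width: 9.9
```

Run:
```python
from h import *
st();c=cam('wrist');save(c,'w13.png');im=c['image']
cv2.imwrite('pics/w13z.png',cv2.resize(im[180:330,210:410,::-1],None,fx=4,fy=4,interpolation=cv2.INTER_NEAREST))
c=cam('side');u=proj(c,[609,-239,75])[0].astype(int)
cv2.imwrite('pics/s13.png',cv2.resize(c['image'][u[1]-50:u[1]+50,u[0]-65:u[0]+65,::-1],None,fx=6,fy=6,interpolation=cv2.INTER_CUBIC))
```

```text
t 18.65 p [ 611.3 -237.    90.3] yaw -8.57 down [ 6.3e-03  5.0e-04 -1.0e+00] F [1.8 7.2 7.8] M [ 1.36 -0.14  0.12] w 9.9 q [-0.488  0.725  1.332  0.004  1.079 -0.34 ]
```

View pics/w13z.png

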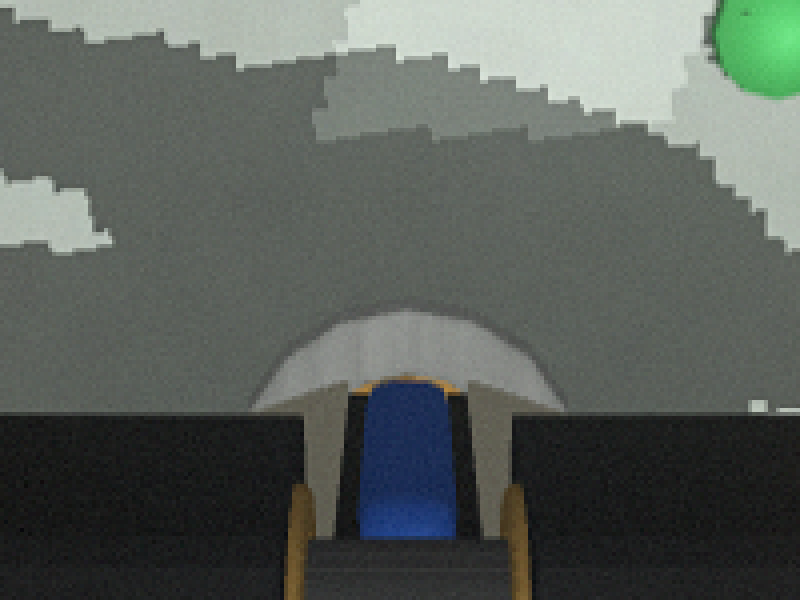

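View pics/s13.png

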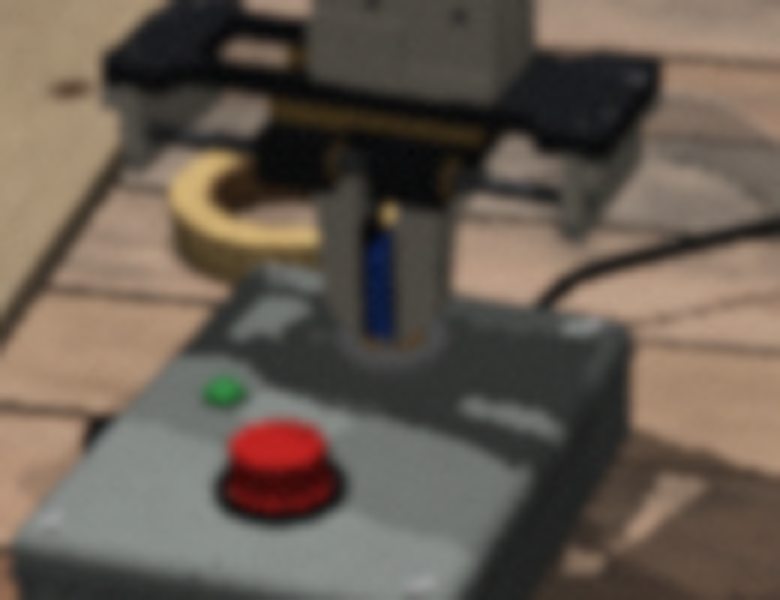

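Emit:
{"name": "play_rows", "arguments": {"rows": [[255,0,0,0,0,0,2],[255,0,0,0,0,0,4],[255,0,0,0,0,0,5],[255,0,0,0,0,0,5],[255,0,0,0,0,0,5],[255,0,0,0,0,0,5]]}}

```text
time_s: 19.5
position: [611.5, -237.0, 90.3]
tcp_rot: [0.993, -0.118, 0.003, -0.001]
force: [2.3, 7.1, 7.1]
gripper_width: 9.6
```

Run:
```python
from h import *
st();c=cam('wrist');im=c['image'];cv2.imwrite('pics/w14z.png',cv2.resize(im[180:330,210:410,::-1],None,fx=4,fy=4,interpolation=cv2.INTER_NEAREST));st()
```

```text
t 19.5 p [ 611.5 -237.    90.3] yaw -13.57 down [ 6.7e-03  4.0e-04 -1.0e+00] F [2.3 7.1 7.1] M [ 1.35 -0.3   0.14] w 9.6 q [-0.488  0.725  1.332  0.004  1.079 -0.253]
t 19.55 p [ 611.5 -237.    90.3] yaw -13.57 down [ 6.7e-03  4.0e-04 -1.0e+00] F [1.7 6.3 6.4] M [ 1.38 -0.28  0.1 ] w 9.8 q [-0.488  0.725  1.332  0.004  1.079 -0.253]
```

View pics/w14z.png

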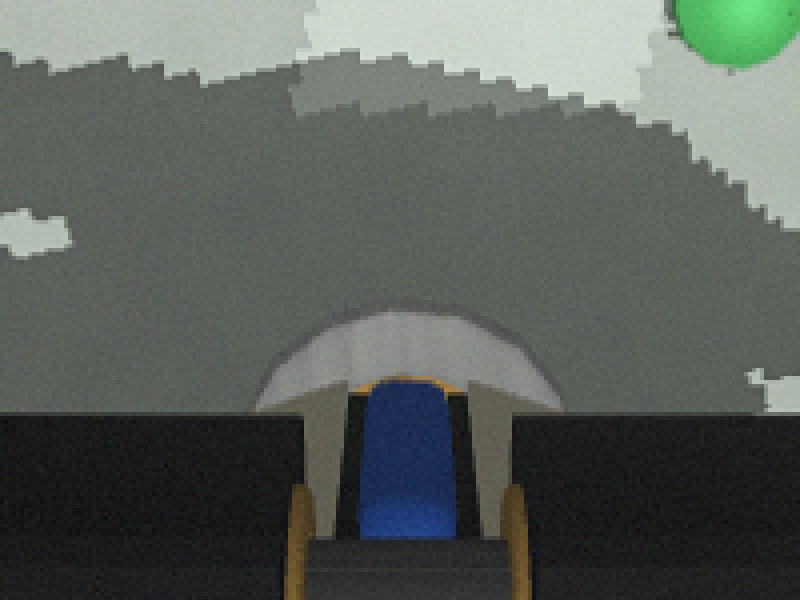

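Run:
```python
from h import *
st();print(order.finish_job());st()
```

```text
t 19.55 p [ 611.5 -237.    90.3] yaw -13.57 down [ 6.7e-03  4.0e-04 -1.0e+00] F [1.7 6.3 6.4] M [ 1.38 -0.28  0.1 ] w 9.8 q [-0.488  0.725  1.332  0.004  1.079 -0.253]
the job is handed in; nothing more can be done
None
the job is handed in; nothing more can be done
```

I pressed the plug home, put the key fully into the lock, turned it clockwise, and handed in at 19.6 s with the gripper still holding it turned. The hand-in gives no verdict, so these are my own measurements:

- **Plug:** it stopped with the fingertips at about 76.5 mm, against 76 mm nominal. The force rose from 10 to 26 N with almost no further movement, so I took that as its stop.
- **Key in the lock:** before the turn it sat at the expected full depth (TCP z 90.2 mm against 90.4 computed) and stayed there under 15 N. It needed no wiggling. The height was 90.3 mm at the end.
- **Turn:** the tool turned 96° clockwise. Allowing about 8° of play between blade and slot, and with no sign of the key slipping in the pads, the barrel should be at about 1.54 rad or more (1.35 needed). The wrist moment of about 0.10–0.14 N m is roughly what the spring should give near the stop. I did not see the barrel angle directly, and there was no clear jump marking the stop.
- **Grip at hand-in:** the set grip was 50 N with the fingers 9.8 mm apart, and the tool was tilted less than 0.5°.
- **Axis mismatch:** the TCP ended about 2–3 mm from my estimate of the lock axis, with a steady side force of about 7 N. The slot's 1 mm clearance should keep the key tip inside the 4 mm limit, but I could not see the tip to confirm that.
- **Other things on the bench:** I saw no contact with the bystanders, but did not re-measure where they are.

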